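# Clamp the sample cell on the settling table

### The arm

A 6-joint arm with a two-finger parallel gripper is mounted at the origin on a cart in front of the work surface, level with it; the furniture and walls round the work are solid. World frame = base frame: x ahead of the robot, y to its left, z up, the work surface at z = 0. Lengths are in m, angles in rad, forces in N, time in s.
With the tool pointing down it reaches from about 0.425 to 0.95 m from the base axis. Payload 3.5 kg.
Tool frame: the origin (TCP) lies midway between the tips of the shut fingers; the grasp point (between the pads) lies 19 mm behind it; z points along the fingers, y is the line along which they close (so a half turn about z gives the same grasp; the last joint's range is limited). The gripper opens to 85 mm and grips with 20 to 120 N. Pads are 22 mm wide; open, the fingers measure 114 mm over their backs; the gripper's body (76 mm by 85 mm) begins 54 mm behind the grasp point. The pads swing forward as they close: fully open they stand 13 mm farther back than shut.
Start: joints at [1.036, 0.286, 1.577, -0, 1.279, -0.15], TCP at [0.253, 0.626, 0.231] pointing down, gripper open.
Joint ranges: [-2.77, 2.77], [-0.9, 2.22], [0.21, 2.48], [-1.53, 4.67], [0.24, 2.81], [-2.84, 2.84]. Speed limits (rad/s): [2.79, 2.79, 3.14, 3.14, 3.14, 3.14].

### API

Orientations are given as a rotation vector (axis times angle).
In Python, from workcell import * gives the robot as it stands. The module is installed in compiled form; this text tells all that it offers.
- The arm moves only by the tool jog_arm, never from a script. Its argument "deltas" is a list that holds one entry, the list of rows, each a list of 6 numbers: the shift along the tool's x, y, z in m, then the turn, a rotation vector about the tool's x, y, z in rad. In form: [[[dx, dy, dz, rx, ry, rz], ...]]. A call has 1 to 10 rows; each row is the pose to reach, as a shift and turn from the pose commanded when the call began, along the tool's axes at that moment; what a row does not reach only later rows make up. A row lasts 1/10 s, in which the tool goes at most 50 mm and 8.59 degrees, less where a joint would pass 70% of its speed; a pose out of reach is approached as far as the arm can. A call with a gripper value outside its range is refused whole. "jaw" is the gripper's target within -1 to 1 (fully open at 1, half-way at 0, shut at -1), set as the call begins (left out, the last holds). The fingers move at their own pace and stop on an object; the grip force is fixed at half the most. Time passes only in rows, so rows that repeat a pose let the fingers close. It gives the time, the measured TCP pose, the force, the opening and the grip force at its end, in the units of the state.
- get_obs(): the state, without advancing time (a new reading comes with each control period).
- snapshot(name): name is "scene" or "top" or "wrist"; returns the picture (384x512x3 uint8, red, green, blue); there is no depth.
- get_calibration(name): a dict with "fx", "fy", "cx", "cy" (pixels), "T" (4x4, takes a point from camera to world coordinates). Camera axes: x right, y down, z forward; pixel columns grow to the right and rows downward; lengths in m; the calibration is good to about 2 mm. A picture is of the moment at which its call begins: read the wrist's pose just before it. get_calibration takes no time and is no camera call; for the wrist camera it gives the pose at the moment of the call.
- close_job(): hands the job in; it is judged then, once.
The state is a dict: "t": time; "qpos": joint angles; "dq": joint speeds; "effort": joint torques, N m; "position": TCP position; "eef_rot": TCP orientation; "contact_force": force on the tool from outside, world axes, zero at the start; "wrist_torque": the same for the moment, N m; "width": finger opening in m; "grasp_force": force on a finger pad.
Only numpy, scipy, OpenCV 4.12 (cv2) and the standard library are available. Lean on these libraries where they do the work, as an engineer would, in place of code of your own. Each camera call takes 0.05 s, during which the arm holds its last target. There are 200 camera calls.

### The job

Get the sample cell ready for settling, using only the outside of the fingers: push the cell back along its channel until it is fully home against the back stop, then swing the clamp strap over with a finger until it lies down across the cell, then push the cam lever right down so that it locks the strap. Take nothing between the fingers, lift nothing, and leave the other things on the bench where they are.

Things in the scene. Friction and masses are not known exactly. Their poses are not given: they have to be found in the camera images.
- table: White settling (vibrating) table, fixed, housing 190x150 mm; on it a 150 (x) by 172 (y) mm aluminium platform, top 66 mm above the bench. Origin: centre of its underside on the bench; its x points from front panel (robot side) to back, y left, z up; turned up to 0.3 rad. 'Frame' below means this frame, in mm. Strap and lever swing in its vertical plane x = 30.
- cell: Black open sample cell, about 120 g, loose on the platform in its channel. Its box spans x -4 to 32, y -30 to 30, z 0 to 30 mm from its origin (on its underside). A 16 mm wide handle sticks out to its -x (towards the front panel) and ends at x = -32, between z = 22 and 28. Starts 15 to 30 mm in front of home. About 1 N slides it; once home the force rises sharply.
- cell_home (a point): Where the cell's origin is when the cell is fully home: frame (13, 0, 66), axes as the table's. The channel: two steel rails along x, 12 mm high, inner faces at y = +-31.5, from x = -25 (flared ends to -37) to the back stop (face at x = 45, 14 mm high). 3 mm of side play in all. Open at the front; the open strap and lever stand beside it.
- strap_axis (a point): Strap hinge: axis along the table's x through frame (30, 64, 109), on the left of the channel. Its ears reach up to z = 117, x = 8 to 52. A point of the strap at distance r from it lies at y = 64 - r cos(strap), z = 109 + r sin(strap).
- strap (a joint): Angle of the clamp strap (rad): 0 level across the cell, pointing to the table's right (-y); pi/2 upright; starts at 1.75 to 2.0, leaning out to the left. Aluminium bar, 26 wide, 6 thick, 108 mm long, then a 14 mm wide tongue to 124. Friction 0.11 N m: stays where it is left. Lying on the home cell it reads 0.02 to 0.06 (it springs back a little when let go), locked about 0.
- strap_end (a point): Middle of the outer face (upper face when closed) of the strap, at the tongue's end, 124 mm from the axis. On that face are two round screw heads 3 mm proud, 36 and 93 mm from the axis; on the other face two spring plungers with rubber feet.
- lever_axis (a point): Pivot of the cam lever: axis along the table's x through frame (30, -74, 122), on the right of the channel, in a fork whose top is at z = 130. A point of the lever at distance r from it lies at y = -74 + r cos(lever), z = 122 + r sin(lever).
- lever (a joint): Angle of the cam lever (rad): 0 fully down, lying along the closed strap and pointing to the table's left (+y); starts open at 1.6 to 1.9, leaning out to the right. Friction 0.2 N m: stays where it is left, locked too. In the last 0.25 rad its cam lobe presses the strap's tongue down; the push at the grip then takes 4 to 6 N and ends at a firm stop near -0.02. Before the strap is down it would be in its way.
- lever_tip (a point): Middle of the end of the lever, 90 mm from its axis. The black plastic grip, 19 mm wide and 12 mm thick, reaches from 48 to 90 mm; its outer face (upper face when down) stands 13 mm off the line from the axis.
- foot_near: Rubber foot (12 mm across) of the spring plunger under the strap nearer to the hinge; stands on the rim of the cell's left wall when the strap is down. Spring 2.5 N/mm.
- foot_far: Rubber foot of the spring plunger farther from the hinge; stands on the rim of the cell's right wall when the strap is down. Spring 2.5 N/mm.
- brush: Bystander: yellow brush, 136 mm long, 11 mm thick, lying in front of the settling table. Origin: centre of its underside. Leave alone.
- petri: Bystander: lidded petri dish, 62 mm across, 12 mm high, beside the hinge side of the settling table. Origin: centre of its underside. Leave alone.
- calculator: Bystander: calculator, 124x68x15 mm, flat, front left. Origin: centre of its underside. Leave alone.
- spatula: Bystander: thin metal spatula, 183 mm long, 9 mm high, flat, lying behind the settling table. Origin: centre of its underside. Leave alone.
- jar: Bystander: open plastic sample jar, 68 mm across, 98 mm high, behind the settling table. Origin: centre of its underside. Leave alone.
- jar_lid: Bystander: white jar lid, 69 mm across, 20 mm high, behind. Origin: centre of its underside. Leave alone.
- tape: Bystander: roll of brown tape, 92 mm across, 48 mm high, behind on the left. Origin: centre of its underside. Leave alone.
- timer: Bystander: white bench timer, 29x64x60 mm, standing behind. Origin: centre of its underside. Leave alone.

How it is judged:
By the outcome, as a careful person would: the job done as asked, in the order asked, and still so for the second after the job is handed in, with the robot touching nothing.
It also fails if it takes over 61 s, if anything falls off the work surface, if the arm or the gripper's body presses on something with over 40 N, if the wrist force passes 120 N, or if a joint passes its speed limit or range.

## Working session

There is one attempt and no reset: what is moved stays moved. The work goes in short steps, Python scripts to look and compute and a tool call to move; the robot and the scene stay as the last step left them, time stands still between calls to the robot, and variables do not carry over. Pictures are saved under pics/ and viewed, at most 10 in all, crops included, and the job is handed in when it is done.

Besides the shell and the picture viewer there is one more tool, called after "Emit:" as a command line: name --argument value ..., lists and objects as JSON in quotes. jog_arm: Moves the arm, as the interface text tells. Its arguments: {"type":"object","properties":{"deltas":{"type":"array"},"jaw":{"type":"number"}},"required":["deltas"]}

```bash
mkdir -p pics; python3 - <<'E'
from workcell import *
import cv2,numpy as np
for n in("scene","top"):
    cv2.imwrite(f"pics/{n}0.png",snapshot(n)[:,:,::-1]); c=get_calibration(n); print(n,c["fx"],c["cx"],c["cy"],np.round(c["T"],3).tolist())
o=get_obs(); print({k:np.round(v,3).tolist() for k,v in o.items()})
E
```

```text
scene 426.068768559336 258.39988581893033 190.75741713911256 [[0.821, -0.354, 0.449, 0.153], [-0.571, -0.513, 0.641, -0.483], [0.003, -0.782, -0.623, 0.716], [0.0, 0.0, 0.0, 1.0]]
top 453.83960687051706 262.00344106322444 197.7071626703859 [[0.001, -0.982, 0.189, 0.399], [-1.0, -0.004, -0.017, 0.146], [0.018, -0.189, -0.982, 1.085], [0.0, 0.0, 0.0, 1.0]]
{'t': 0.1, 'qpos': [1.036, 0.287, 1.578, 0.0, 1.279, -0.15], 'dq': [-0.0, -0.001, -0.004, -0.001, 0.001, 0.001], 'effort': [0.001, -40.73, -29.37, -0.0, 0.003, -0.0], 'position': [0.253, 0.625, 0.23], 'eef_rot': [-0.601, -3.083, 0.003], 'contact_force': [0.247, -0.442, 0.734], 'wrist_torque': [0.037, 0.003, 0.008], 'grasp_force': 0.0, 'width': 0.086}
```

View pics/scene0.png

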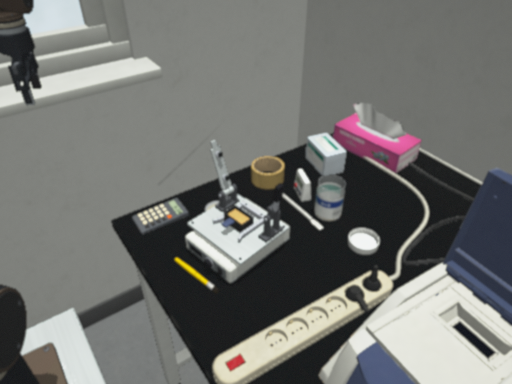

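View pics/top0.png

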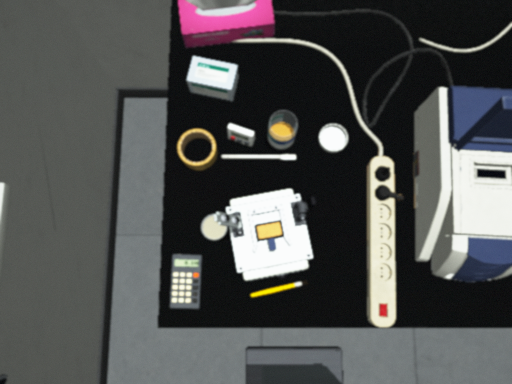

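The top view shows the table around (270,233), slightly turned, the strap hinge at (228,222), the lever at (301,210) and the cell with its blue handle at (270,232). The brush is at (275,290). I'll enlarge both views for a pose fit.

```bash
python3 - <<'E'
import cv2,numpy as np
a=cv2.imread("pics/top0.png")[180:290,195:325]; b=cv2.imread("pics/scene0.png")[130:285,170:300]
a=cv2.resize(a,None,fx=5,fy=5,interpolation=cv2.INTER_CUBIC);cv2.imwrite("pics/topc.png",a)
b=cv2.resize(b,None,fx=3.8,fy=3.8,interpolation=cv2.INTER_CUBIC);cv2.imwrite("pics/scenec.png",b)
E
```

```text
(no output)
```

View pics/topc.png

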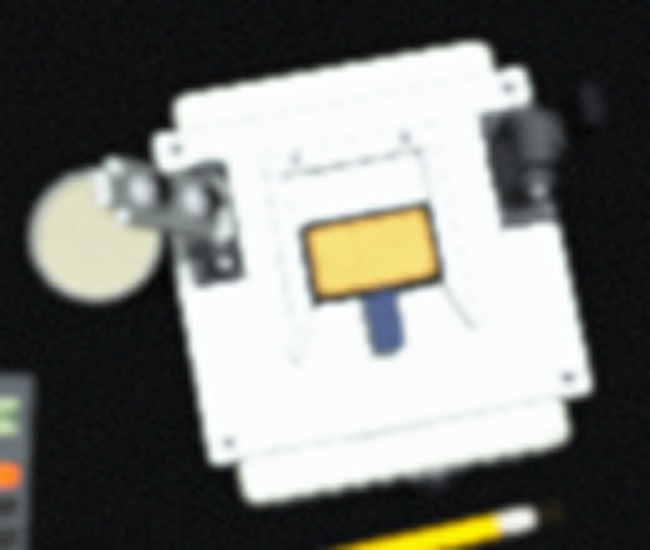

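View pics/scenec.png

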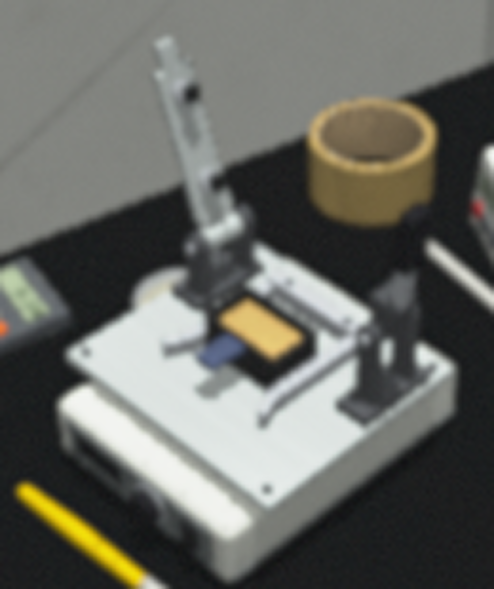

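```bash
cat > h.py <<'E'
import numpy as np
from workcell import *
def ray(n,u,v):
    c=get_calibration(n);T=np.array(c["T"]);d=T[:3,:3]@[(u-c["cx"])/c["fx"],(v-c["cy"])/c["fy"],1];return T[:3,3],d
def atz(n,u,v,z):
    o,d=ray(n,u,v);return o+d*(z-o[2])/d[2]
def proj(n,p):
    c=get_calibration(n);T=np.array(c["T"]);q=T[:3,:3].T@(np.array(p)-T[:3,3]);return np.array([c["fx"]*q[0]/q[2]+c["cx"],c["fy"]*q[1]/q[2]+c["cy"]])
def w2f(P,p):
    c,s=np.cos(P[2]),np.sin(P[2]);d=np.array(p)-[P[0],P[1],0];return np.array([c*d[0]+s*d[1],-s*d[0]+c*d[1],d[2]])
def f2w(P,p):
    c,s=np.cos(P[2]),np.sin(P[2]);p=np.array(p);return np.array([P[0]+c*p[0]-s*p[1],P[1]+s*p[0]+c*p[1],p[2]])
E
python3 - <<'E'
from h import *
from scipy.optimize import least_squares
tp=lambda u,v:((u+.5)/5-.5+195,(v+.5)/5-.5+180)
sc=lambda u,v:((u+.5)/3.8-.5+170,(v+.5)/3.8-.5+130)
obs=[("top",tp(210,465),(-75,86,66)),("top",tp(592,392),(-75,-86,66)),("top",tp(153,135),(75,86,66)),("top",tp(527,66),(75,-86,66)),
("scene",sc(66,355),(-75,86,66)),("scene",sc(270,503),(-75,-86,66)),("scene",sc(457,370),(75,-86,66))]
f=lambda P:np.concatenate([proj(n,f2w(P,np.array(p)/1e3))-uv for n,uv,p in obs])
r=least_squares(f,[.5,.1,.15]);P=r.x;print(P,np.round(r.fun.reshape(-1,2),1).tolist())
for q in[(300,228),(430,205),(442,280),(315,302)]:print("cell",w2f(P,atz("top",*tp(*q),.096)))
print("handle",w2f(P,atz("top",*tp(388,355),.094)))
def plane(n,uv):
    o,d=ray(n,*uv);o=w2f(P,o);d=w2f((0,0,P[2]),d);return o+d*(.03-o[0])/d[0]
for n,uv in(("scene",sc(165,42)),("scene",sc(413,206)),("top",tp(108,180))): print(n,plane(n,uv))
for q in(1.75,1.85,1.95): 
  e=f2w(P,[.03,.064-.124*np.cos(q),.109+.124*np.sin(q)]);print(q,proj("scene",e),proj("top",e))
for q in(1.6,1.75,1.9):
  e=f2w(P,[.03,-.074+.09*np.cos(q),.122+.09*np.sin(q)]);print(q,proj("scene",e),proj("top",e))
print(sc(165,42),sc(413,206),tp(108,180),tp(540,110))
E
```

```text
[0.51602953 0.11277247 0.18708518] [[0.5, 0.0], [-0.0, 0.2], [0.4, 0.4], [-0.5, 0.7], [0.8, -1.2], [0.1, 0.6], [-0.1, -0.8]]
cell [0.01799567 0.02943917 0.096     ]
cell [ 0.01755318 -0.0286514   0.096     ]
cell [-0.01586944 -0.0274373   0.096     ]
cell [-0.01514242  0.0289259   0.096     ]
handle [-0.04347251  0.00186867  0.094     ]
scene [0.03       0.10613226 0.22360063]
scene [ 0.03       -0.08639737  0.20948528]
top [0.03       0.10055532 0.24367084]
1.75 [218.97896041 141.22209872] [224.25502661 215.22897692]
1.85 [215.3380433  140.24119299] [218.09493281 216.59670939]
1.95 [211.90057444 139.80507241] [212.1979395  218.01597926]
1.6 [274.6659177  180.69659837] [306.81484273 201.71139461]
1.75 [279.72162521 184.20994665] [313.40657385 200.61832269]
1.9 [284.67377288 188.50782791] [319.64505565 199.74967143]
(213.05263157894737, 140.68421052631578) (278.3157894736842, 183.8421052631579) (216.2, 215.6) (302.6, 201.6)
```

```bash
cat >> h.py <<'E'
from scipy.spatial.transform import Rotation as R
P=(.5160,.1128,.187)
def d(*fs):
    o=get_obs();A=R.from_rotvec(o["eef_rot"]);c,s=np.cos(P[2]),np.sin(P[2])
    B=R.from_matrix(np.array([[-s,c,0],[c,s,0],[0,0,-1]]))
    print("t",o["t"],"frame now mm",np.round(w2f(P,o["position"])*1e3,1),"F",np.round(w2f((0,0,P[2]),o["contact_force"]),1),"w",o["width"],"q6",o["qpos"][5])
    for f in fs: print(f,np.round(A.inv().apply(f2w(P,np.array(f)/1e3)-o["position"]),4),np.round((A.inv()*B).as_rotvec(),3))
E
python3 -c "
from h import *
d((-75,0,160))"
```

```text
t 0.1 frame now mm [-163.2  552.3  230.1] F [ 0.2 -0.5  0.7] w 0.08574826994249495 q6 -0.1500073104305309
(-75, 0, 160) [-0.373  -0.4166  0.0708] [-0.002  0.001  0.999]
```

Emit:
jog_arm --deltas '[[[-0.373,-0.417,-0.02,0,0,1.0],[-0.373,-0.417,-0.02,0,0,1.0],[-0.373,-0.417,-0.02,0,0,1.0],[-0.373,-0.417,-0.02,0,0,1.0],[-0.373,-0.417,-0.02,0,0,1.0],[-0.373,-0.417,-0.02,0,0,1.0],[-0.373,-0.417,-0.02,0,0,1.0],[-0.373,-0.417,-0.02,0,0,1.0],[-0.373,-0.417,-0.02,0,0,1.0],[-0.373,-0.417,-0.02,0,0,1.0]]]' --jaw -1

```text
t: 1.1
position: [0.4222, 0.1535, 0.249]
eef_rot: [-2.005, -2.418, -0.0]
contact_force: [0.6, -0.2, 0.1]
width: -0.0001
grasp_force: 0.0
```

```bash
python3 -c "
from h import *
d((-75,0,160))"
```

```text
t 1.1 frame now mm [-84.6  57.4 249. ] F [ 0.6 -0.3  0.1] w -8.293998096514971e-05 q6 -0.06415529071646764
(-75, 0, 160) [-0.0574  0.0096  0.089 ] [ 0.    -0.    -0.001]
```

Emit:
jog_arm --deltas '[[[-0.03,0.005,0.03,0,0,0],[-0.057,0.01,0.07,0,0,0],[-0.057,0.01,0.09,0,0,0],[-0.057,0.01,0.09,0,0,0],[-0.057,0.01,0.09,0,0,0],[-0.057,0.01,0.09,0,0,0]]]'

```text
t: 1.7
position: [0.4436, 0.1017, 0.1609]
eef_rot: [2.003, 2.417, 0.003]
contact_force: [-0.6, 0.1, -0.3]
width: -0.0001
grasp_force: 0.0
```

```bash
python3 -c "
from h import *
d((-75,0,82))
import cv2
c=get_calibration('wrist');T=np.array(c['T']);print(w2f(P,T[:3,3]),np.round(T[:3,:3],2).tolist())
cv2.imwrite('pics/w1.png',snapshot('wrist')[:,:,::-1])
for p in [(-44,0,94),(-12-4,30,96),(-16,-30,96),(18,30,96),(18,-30,96),(-75,86,66),(-75,-86,66),(45,-31,80),(-75,0,160)]: print(p,proj('wrist',f2w(P,np.array(p)/1e3)))
"
```

```text
t 1.7 frame now mm [-73.2   2.6 160.9] F [-0.5  0.3 -0.3] w -0.0001251502784205359 q6 -0.18520429504663116
(-75, 0, 82) [-0.0025 -0.0021  0.0789] [0.003 0.001 0.   ]
[-0.07279327  0.07818933  0.30349143] [[0.98, 0.18, 0.06], [0.19, -0.94, -0.29], [0.0, 0.3, -0.95]]
(-44, 0, 94) [292.54473843 207.56279391]
(-16, 30, 96) [329.61646309 172.89242875]
(-16, -30, 96) [324.0949709  241.13805429]
(18, 30, 96) [372.45589423 172.88871697]
(18, -30, 96) [363.62289418 241.09171683]
(-75, 86, 66) [255.25887799  99.31313396]
(-75, -86, 66) [255.82493674 276.64645044]
(45, -31, 80) [386.32104859 233.85693272]
(-75, 0, 160) [254.25334968 246.2975457 ]
```

View pics/w1.png

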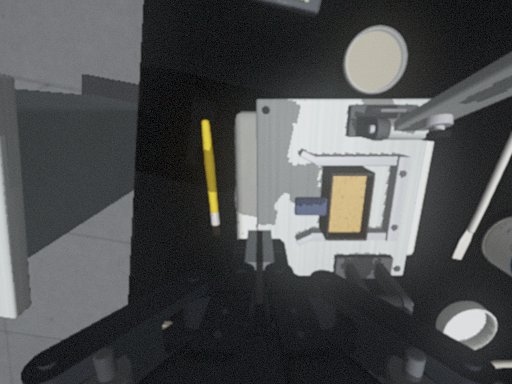

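The wrist view matches the fitted pose: platform corners at (256,100) and (410,275), and handle end at (295,207), about −44 in x. The fingers are clear, so I'll descend and push.

Emit:
jog_arm --deltas '[[[-0.002,-0.002,0.04,0,0,0],[-0.002,-0.002,0.077,0,0,0],[-0.002,-0.002,0.077,0,0,0],[-0.002,0.005,0.077,0,0,0],[-0.002,0.012,0.077,0,0,0],[-0.002,0.018,0.077,0,0,0],[-0.002,0.024,0.077,0,0,0],[-0.002,0.028,0.077,0,0,0],[-0.002,0.028,0.077,0,0,0]]]'

```text
t: 2.65
position: [0.4715, 0.1045, 0.0827]
eef_rot: [2.005, 2.417, 0.001]
contact_force: [-0.6, -0.3, -0.1]
width: 0.0003
grasp_force: 0.2
```

```bash
python3 -c "
from h import *
d((-33,0,83))"
```

```text
t 2.65 frame now mm [-45.2   0.1  82.7] F [-0.7 -0.2 -0.1] w 0.0002591998640620664 q6 -0.17843676119522453
(-33, 0, 83) [-0.0001  0.0122 -0.0002] [ 0.001  0.    -0.001]
```

Emit:
jog_arm --deltas '[[[0,0.003,0,0,0,0],[0,0.005,0,0,0,0],[0,0.007,0,0,0,0],[0,0.008,0,0,0,0],[0,0.009,0,0,0,0],[0,0.01,0,0,0,0],[0,0.01,0,0,0,0]]]'

```text
t: 3.35
position: [0.4805, 0.1063, 0.0822]
eef_rot: [2.005, 2.418, 0.0]
contact_force: [-0.9, -0.7, -0.7]
width: -0.0001
grasp_force: 0.1
```

Emit:
jog_arm --deltas '[[[0,0.001,0,0,0,0],[0,0.002,0,0,0,0],[0,0.003,0,0,0,0],[0,0.003,0,0,0,0]]]'

```text
t: 3.75
position: [0.4836, 0.1069, 0.0822]
eef_rot: [2.005, 2.418, 0.0]
contact_force: [-0.2, 0.8, -0.5]
width: -0.0002
grasp_force: 0.1
```

Emit:
jog_arm --deltas '[[[0,0.001,0,0,0,0],[0,0.002,0,0,0,0],[0,0.003,0,0,0,0],[0,0.003,0,0,0,0]]]'

```text
t: 4.15
position: [0.4847, 0.1071, 0.082]
eef_rot: [-2.003, -2.416, 0.006]
contact_force: [-6.1, -2.5, 4.6]
width: -0.0005
grasp_force: 3.3
```

```bash
python3 -c "
from h import *
d((-33,0,83))
import cv2
cv2.imwrite('pics/w2.png',cv2.resize(snapshot('wrist')[80:330,180:480,::-1],None,fx=2,fy=2))
for x in(-4,0,32):
  for y in(30,-30): print(x+13,y,2*(proj('wrist',f2w(P,np.array((x+13,y,96))/1e3))-[180,80]))
"
```

```text
t 4.15 frame now mm [-31.8   0.2  82. ] F [-6.5 -1.4  4.6] w -0.0004999398395715768 q6 -0.1725942251593034
(-33, 0, 83) [-0.0002 -0.0012 -0.001 ] [-0.005  0.    -0.   ]
9 30 [315.16862577 247.41934434]
9 -30 [296.9658527  444.67677251]
13 30 [330.96327257 247.4447533 ]
13 -30 [310.93055983 444.71983995]
45 30 [457.45487512 247.64824126]
45 -30 [422.75330309 445.06470359]
```

View pics/w2.png

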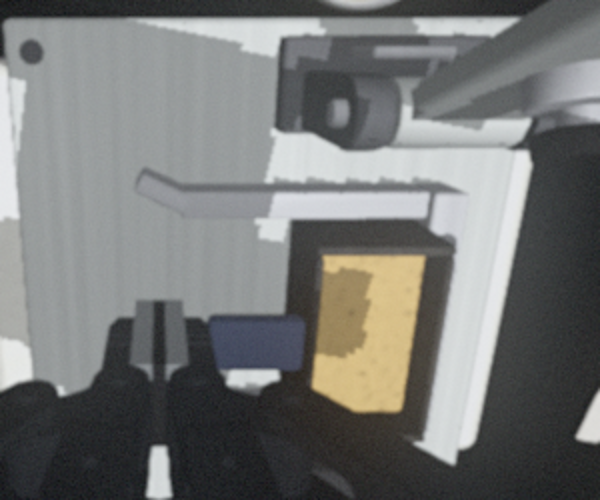

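The cell's back edge (455,247) lies on the back stop and the force has risen to 6.5 N, so it is home. I'll press once more, then withdraw and go up towards the strap's left.

Emit:
jog_arm --deltas '[[[0,0.001,0,0,0,0],[0,0.001,0,0,0,0]]]'

```text
t: 4.4
position: [0.4848, 0.1071, 0.082]
eef_rot: [-2.001, -2.415, 0.01]
contact_force: [-8.7, -2.7, 6.6]
width: -0.0001
grasp_force: 4.7
```

Emit:
jog_arm --deltas '[[[0,-0.005,0,0,0,0],[0,-0.02,0,0,0,0],[0,-0.03,-0.02,0,0,0],[0,-0.03,-0.05,0,0,0],[0,-0.03,-0.1,0,0,0],[0,-0.03,-0.15,0,0,0],[0,-0.03,-0.2,0,0,0],[0,-0.03,-0.21,0,0,0],[0,-0.03,-0.21,0,0,0]]]'

```text
t: 5.3
position: [0.4594, 0.1021, 0.2954]
eef_rot: [2.002, 2.414, 0.008]
contact_force: [-0.3, -0.6, -0.3]
width: 0.0001
grasp_force: 0.0
```

```bash
python3 -c "
from h import *
d((-62,150,295),(30,150,295),(30,150,205),(30,122,205))
"
```

```text
t 5.3 frame now mm [-5.760e+01  1.000e-01  2.954e+02] F [-0.4 -0.5 -0.3] w 0.0001376311727617149 q6 -0.18350234778361008
(-62, 150, 295) [ 0.1499 -0.0046  0.0002] [ 0.008  0.001 -0.001]
(30, 150, 295) [0.15   0.0874 0.0009] [ 0.008  0.001 -0.001]
(30, 150, 205) [0.1501 0.0867 0.0909] [ 0.008  0.001 -0.001]
(30, 122, 205) [0.1221 0.0868 0.0909] [ 0.008  0.001 -0.001]
```

Emit:
jog_arm --deltas '[[[0.05,0.01,0,0,0,0],[0.1,0.03,0,0,0,0],[0.15,0.06,0,0,0,0],[0.15,0.087,0,0,0,0],[0.15,0.087,0.03,0,0,0],[0.15,0.087,0.065,0,0,0],[0.15,0.087,0.09,0,0,0],[0.15,0.087,0.09,0,0,0],[0.13,0.087,0.09,0,0,0],[0.13,0.087,0.09,0,0,0]]]'

```text
t: 6.3
position: [0.5195, 0.2447, 0.2019]
eef_rot: [2.007, 2.417, -0.001]
contact_force: [0.2, 0.5, 0.3]
width: 0.0
grasp_force: 0.0
```

```bash
python3 -c "
from h import *
d((30,85,205))
import cv2
cv2.imwrite('pics/s3.png',cv2.resize(snapshot('scene')[100:260,150:310,::-1],None,fx=3.5,fy=3.5,interpolation=2))
"
```

```text
t 6.3 frame now mm [ 28.  129.  201.9] F [0.3 0.5 0.3] w 1.363245754820213e-05 q6 0.07950246302022602
(30, 85, 205) [-0.044   0.0021 -0.0031] [-0.001  0.001 -0.002]
```

View pics/s3.png

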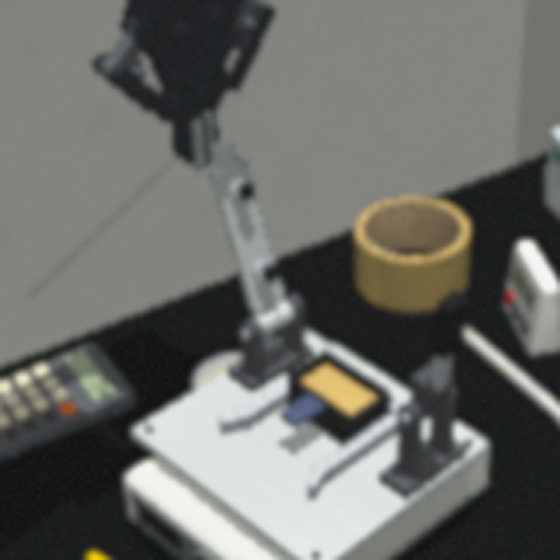

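The fingertips (195,145) stand just left of the strap's end (225,155). Next I sweep to the right.

Emit:
jog_arm --deltas '[[[-0.006,0.002,0,0,0,0],[-0.012,0.002,0,0,0,0],[-0.018,0.002,0,0,0,0],[-0.023,0.002,0,0,0,0],[-0.028,0.002,0,0,0,0],[-0.033,0.002,0,0,0,0],[-0.038,0.002,0,0,0,0],[-0.043,0.002,0,0,0,0],[-0.048,0.002,0,0,0,0],[-0.053,0.002,0,0,0,0]]]'

```text
t: 7.35
position: [0.5311, 0.1937, 0.2022]
eef_rot: [-2.006, -2.418, 0.0]
contact_force: [-0.3, 1.3, 1.3]
width: 0.0002
grasp_force: 0.6
```

```bash
python3 -c "
from h import *
a=[]
r=85
for q in(1.55,1.45,1.35,1.2,1.0,.8,.6,.4,.2,.1,.03):
  a.append((30,*np.round([64-r*np.cos(q)+3.5*np.sin(q)+11,109+r*np.sin(q)+3.5*np.cos(q)],1)))
d(*a)
"
```

```text
t 7.35 frame now mm [ 29.9  76.7 202.2] F [-0.1  1.4  1.3] w 0.00019295658052989817 q6 -0.01561226420599277
(30, np.float64(76.7), np.float64(194.1)) [-0.      0.0001  0.0081] [-0.    -0.    -0.001]
(30, np.float64(68.2), np.float64(193.8)) [-0.0085  0.0002  0.0084] [-0.    -0.    -0.001]
(30, np.float64(59.8), np.float64(192.7)) [-0.0169  0.0002  0.0095] [-0.    -0.    -0.001]
(30, np.float64(47.5), np.float64(189.5)) [-0.0292  0.0002  0.0127] [-0.    -0.    -0.001]
(30, np.float64(32.0), np.float64(182.4)) [-0.0447  0.0002  0.0198] [-0.    -0.    -0.001]
(30, np.float64(18.3), np.float64(172.4)) [-0.0584  0.0002  0.0298] [-0.    -0.    -0.001]
(30, np.float64(6.8), np.float64(159.9)) [-0.0699  0.0002  0.0423] [-0.    -0.    -0.001]
(30, np.float64(-1.9), np.float64(145.3)) [-0.0786  0.0002  0.0569] [-0.    -0.    -0.001]
(30, np.float64(-7.6), np.float64(129.3)) [-0.0843  0.0002  0.0729] [-0.    -0.    -0.001]
(30, np.float64(-9.2), np.float64(121.0)) [-0.0859  0.0002  0.0812] [-0.    -0.    -0.001]
(30, np.float64(-9.9), np.float64(115.0)) [-0.0866  0.0002  0.0872] [-0.    -0.    -0.001]
```

Emit:
jog_arm --deltas '[[[0.005,0,0,0,0,0],[0.005,0,0.013,0,0,0],[0,0,0.013,0,0,0],[-0.008,0,0.0135,0,0,0],[-0.016,0,0.0145,0,0,0],[-0.022,0,0.016,0,0,0],[-0.0275,0,0.0175,0,0,0],[-0.035,0,0.0205,0,0,0],[-0.042,0,0.024,0,0,0],[-0.042,0,0.024,0,0,0]]]'

```text
t: 8.35
position: [0.539, 0.1517, 0.1777]
eef_rot: [2.006, 2.417, -0.001]
contact_force: [0.4, -0.0, 0.2]
width: 0.0001
grasp_force: 0.0
```

Emit:
jog_arm --deltas '[[[-0.0065,0,0.0045,0,0,0],[-0.013,0,0.0094,0,0,0],[-0.0185,0,0.015,0,0,0],[-0.024,0,0.021,0,0,0],[-0.028,0,0.028,0,0,0],[-0.032,0,0.035,0,0,0],[-0.035,0,0.042,0,0,0],[-0.037,0,0.05,0,0,0],[-0.037,0,0.05,0,0,0]]]'

```text
t: 9.25
position: [0.5445, 0.1163, 0.1263]
eef_rot: [-2.004, -2.416, 0.004]
contact_force: [0.9, 0.4, -0.0]
width: -0.0002
grasp_force: 0.0
```

```bash
python3 -c "
from h import *
import cv2
d((30,-5,115))
cv2.imwrite('pics/s4.png',cv2.resize(snapshot('scene')[110:260,170:310,::-1],None,fx=4,fy=4,interpolation=2))
"
```

```text
t 9.25 frame now mm [ 28.7  -1.9 126.3] F [ 1.   0.2 -0. ] w -0.0001692244548073056 q6 -0.15752705378631593
(30, -5, 115) [-0.0031  0.0014  0.0113] [-0.003 -0.    -0.001]
```

View pics/s4.png

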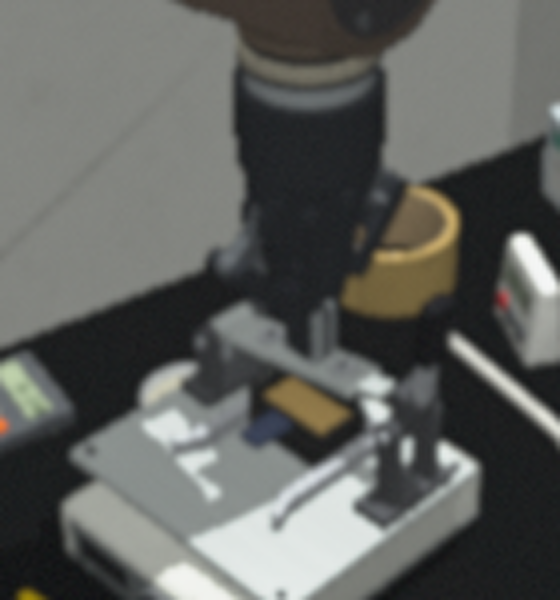

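The strap is nearly down, with the fingertip (320,340) on it between the screw heads. I'll press down gently.

Emit:
jog_arm --deltas '[[[0,0,0.003,0,0,0],[0,0,0.006,0,0,0],[0,0,0.009,0,0,0],[0,0,0.011,0,0,0],[0,0,0.011,0,0,0]]]'

```text
t: 9.8
position: [0.5455, 0.1166, 0.1169]
eef_rot: [-2.005, -2.418, 0.0]
contact_force: [-0.4, -1.0, 0.1]
width: -0.0001
grasp_force: 0.0
```

Emit:
jog_arm --deltas '[[[0,0,0.001,0,0,0],[0,0,0.002,0,0,0],[0,0,0.002,0,0,0]]]'

```text
t: 10.1
position: [0.5456, 0.1165, 0.1153]
eef_rot: [2.006, 2.418, -0.0]
contact_force: [-1.8, -1.1, 2.2]
width: 0.0001
grasp_force: 0.6
```

Emit:
jog_arm --deltas '[[[0,0,0.001,0,0,0],[0,0,0.002,0,0,0],[0,0,0.002,0,0,0]]]'

```text
t: 10.4
position: [0.5457, 0.1164, 0.1137]
eef_rot: [2.005, 2.418, -0.001]
contact_force: [-2.3, -1.0, 5.2]
width: -0.0001
grasp_force: 2.3
```

Emit:
jog_arm --deltas '[[[0,0,0.001,0,0,0],[0,0,0.002,0,0,0],[0,0,0.002,0,0,0]]]'

```text
t: 10.7
position: [0.5458, 0.1163, 0.1126]
eef_rot: [2.005, 2.418, -0.001]
contact_force: [-5.2, -1.3, 9.4]
width: -0.0001
grasp_force: 4.4
```

Emit:
jog_arm --deltas '[[[0,0,-0.005,0,0,0],[0,0,-0.02,0,0,0],[0,0,-0.06,0,0,0],[0,0,-0.11,0,0,0],[0,0,-0.16,0,0,0],[0,0,-0.183,0,0,0],[-0.04,0,-0.183,0,0,0],[-0.09,0,-0.183,0,0,0],[-0.138,0,-0.183,0,0,0],[-0.138,0,-0.183,0,0,0]]]'

```text
t: 11.7
position: [0.5718, -0.0238, 0.2946]
eef_rot: [2.012, 2.411, -0.001]
contact_force: [-1.1, 0.1, -0.8]
width: 0.0
grasp_force: 0.0
```

```bash
python3 -c "
from h import *
import cv2
d((30,-145,295),(30,-145,197),(30,-125,197))
cv2.imwrite('pics/s5.png',cv2.resize(snapshot('scene')[110:260,190:330,::-1],None,fx=4,fy=4,interpolation=2))
for q in(1.6,1.7,1.8,1.9):
  e=f2w(P,[.03,-.074+.09*np.cos(q),.122+.09*np.sin(q)]);print(q,4*(proj('scene',e)-[190,110]))
"
```

```text
t 11.7 frame now mm [  29.4 -144.6  294.6] F [-1.1  0.3 -0.8] w 2.052845280009221e-05 q6 -0.39792457239279977
(30, -145, 295) [-0.0004  0.0006 -0.0004] [ 0.001  0.002 -0.007]
(30, -145, 197) [-0.0002  0.0005  0.0976] [ 0.001  0.002 -0.007]
(30, -125, 197) [0.0198 0.0004 0.0975] [ 0.001  0.002 -0.007]
1.6 [338.57642375 282.78704417]
1.7 [352.07497121 291.79026978]
1.8 [365.47310758 302.24234003]
1.9 [378.60354955 314.03405192]
```

View pics/s5.png

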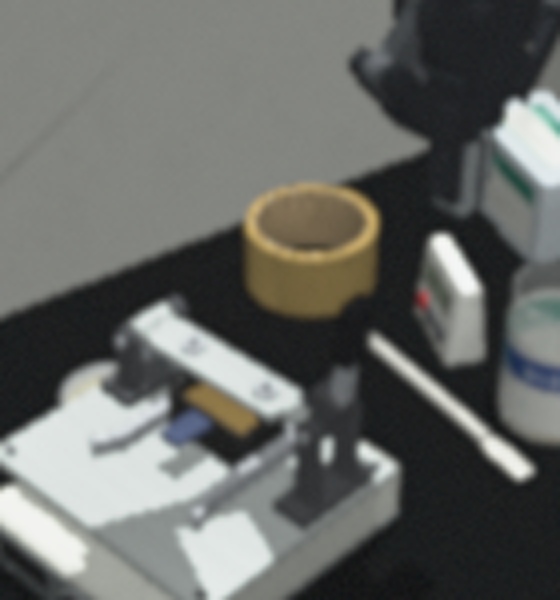

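The strap lies flat across the cell, its hinge at (160,310) and tongue at (310,400). The lever tip at (355,298) gives about 1.72 rad. Descending on its right side now.

Emit:
jog_arm --deltas '[[[0,0,0.04,0,0,0],[0,0,0.08,0,0,0],[0,0,0.098,0,0,0],[0,0,0.098,0,0,0],[0.01,0,0.098,0,0,0],[0.02,0,0.098,0,0,0],[0.026,0,0.098,0,0,0],[0.032,0,0.098,0,0,0],[0.038,0,0.098,0,0,0],[0.038,0,0.098,0,0,0]]]'

```text
t: 12.75
position: [0.5645, 0.0188, 0.1972]
eef_rot: [2.004, 2.418, 0.002]
contact_force: [0.5, -0.2, 0.5]
width: -0.0003
grasp_force: 0.1
```

Emit:
jog_arm --deltas '[[[0.004,0,0,0,0,0],[0.008,0,0,0,0,0],[0.012,0,0,0,0,0],[0.016,0,0,0,0,0],[0.016,0,0,0,0,0]]]'

```text
t: 13.25
position: [0.5612, 0.0345, 0.1964]
eef_rot: [-2.005, -2.418, -0.001]
contact_force: [2.3, -0.8, 2.0]
width: 0.0004
grasp_force: 0.9
```

```bash
python3 -c "
from h import *
a=[]
r=76
for q in(1.5,1.4,1.3,1.15,1.0,.85,.7,.55,.4,.25,.12,0):
  a.append((30,*np.round([-74+r*np.cos(q)-13.5*np.sin(q)-11,122+r*np.sin(q)+13.5*np.cos(q)],1)))
d(*a)
"
```

```text
t 13.25 frame now mm [ 29.9 -85.3 196.4] F [ 2.1 -1.2  2. ] w 0.00039803425277515483 q6 -0.30573715294548043
(30, np.float64(-93.1), np.float64(198.8)) [-0.0078  0.0001 -0.0024] [ 0.    -0.    -0.001]
(30, np.float64(-85.4), np.float64(199.2)) [-0.0001  0.0001 -0.0028] [ 0.    -0.    -0.001]
(30, np.float64(-77.7), np.float64(198.8)) [ 0.0076  0.0001 -0.0024] [ 0.    -0.    -0.001]
(30, np.float64(-66.3), np.float64(196.9)) [ 0.019   0.0001 -0.0005] [ 0.    -0.    -0.001]
(30, np.float64(-55.3), np.float64(193.2)) [0.03   0.0001 0.0032] [ 0.    -0.    -0.001]
(30, np.float64(-45.0), np.float64(188.0)) [0.0403 0.0001 0.0084] [ 0.    -0.    -0.001]
(30, np.float64(-35.6), np.float64(181.3)) [0.0497 0.0001 0.0151] [ 0.    -0.    -0.001]
(30, np.float64(-27.3), np.float64(173.2)) [0.058  0.0001 0.0232] [ 0.    -0.    -0.001]
(30, np.float64(-20.3), np.float64(164.0)) [0.065  0.0001 0.0324] [ 0.    -0.    -0.001]
(30, np.float64(-14.7), np.float64(153.9)) [0.0706 0.0001 0.0425] [ 0.    -0.    -0.001]
(30, np.float64(-11.2), np.float64(144.5)) [0.0741 0.0001 0.0519] [ 0.    -0.    -0.001]
(30, np.float64(-9.0), np.float64(135.5)) [0.0763 0.0001 0.0609] [ 0.    -0.    -0.001]
```

Already in contact and on the arc, so I follow it down.

Emit:
jog_arm --deltas '[[[0.007,0,0,0,0,0],[0.013,0,0,0,0,0],[0.019,0,0.0005,0,0,0],[0.025,0,0.002,0,0,0],[0.03,0,0.004,0,0,0],[0.035,0,0.006,0,0,0],[0.04,0,0.0085,0,0,0],[0.045,0,0.012,0,0,0],[0.05,0,0.0155,0,0,0],[0.05,0,0.0155,0,0,0]]]'

```text
t: 14.25
position: [0.5515, 0.0842, 0.1801]
eef_rot: [-2.004, -2.417, -0.001]
contact_force: [0.6, 0.1, 1.2]
width: -0.0
grasp_force: 0.0
```

Emit:
jog_arm --deltas '[[[0.004,0,0.004,0,0,0],[0.008,0,0.008,0,0,0],[0.012,0,0.0125,0,0,0],[0.015,0,0.017,0,0,0],[0.018,0,0.0225,0,0,0],[0.0205,0,0.0275,0,0,0],[0.023,0,0.0335,0,0,0],[0.0242,0,0.0365,0,0,0],[0.0242,0,0.0365,0,0,0]]]'

```text
t: 15.15
position: [0.5473, 0.1069, 0.1435]
eef_rot: [-2.005, -2.418, 0.001]
contact_force: [0.6, -0.6, 0.1]
width: -0.0
grasp_force: 0.3
```

```bash
python3 -c "
from h import *
d((30,-9,135))
"
```

```text
t 15.15 frame now mm [ 29.6 -11.6 143.5] F [ 0.4 -0.7  0.1] w -4.459902170765736e-06 q6 -0.17497180776622892
(30, -9, 135) [0.0026 0.0004 0.0085] [-0.001  0.    -0.001]
```

Emit:
jog_arm --deltas '[[[0.003,0,0.002,0,0,0],[0.006,0,0.004,0,0,0],[0.006,0,0.006,0,0,0],[0.006,0,0.008,0,0,0],[0.006,0,0.009,0,0,0],[0.006,0,0.009,0,0,0]]]'

```text
t: 15.75
position: [0.5464, 0.1131, 0.1352]
eef_rot: [-2.006, -2.418, -0.001]
contact_force: [0.8, -0.7, 3.6]
width: -0.0003
grasp_force: 1.8
```

Emit:
jog_arm --deltas '[[[0,0,0.001,0,0,0],[0,0,0.002,0,0,0],[0,0,0.002,0,0,0]]]'

```text
t: 16.05
position: [0.5464, 0.1134, 0.1337]
eef_rot: [-2.005, -2.417, -0.001]
contact_force: [-1.8, 0.7, 6.2]
width: -0.0004
grasp_force: 2.9
```

Emit:
jog_arm --deltas '[[[0,0,0.001,0,0,0],[0,0,0.002,0,0,0],[0,0,0.002,0,0,0]]]'

```text
t: 16.35
position: [0.5465, 0.1134, 0.1334]
eef_rot: [-2.005, -2.418, -0.001]
contact_force: [-4.7, 1.1, 13.0]
width: -0.0002
grasp_force: 6.2
```

Emit:
jog_arm --deltas '[[[0,0,0.001,0,0,0],[0,0,0.002,0,0,0],[0,0,0.002,0,0,0]]]'

```text
t: 16.65
position: [0.5467, 0.1135, 0.1331]
eef_rot: [-2.005, -2.418, -0.001]
contact_force: [-7.8, 1.6, 19.5]
width: -0.0001
grasp_force: 9.6
```

Firm stop: 19 N with no further travel. I'll go up and check.

Emit:
jog_arm --deltas '[[[0,0,-0.004,0,0,0],[0,0,-0.02,0,0,0],[0,0,-0.06,0,0,0],[0,0,-0.11,0,0,0],[0,0,-0.16,0,0,0],[0,-0.04,-0.18,0,0,0],[0,-0.08,-0.18,0,0,0],[0,-0.08,-0.18,0,0,0]]]'

```text
t: 17.45
position: [0.4638, 0.0981, 0.3079]
eef_rot: [-2.004, -2.417, 0.003]
contact_force: [0.1, 0.3, -0.2]
width: -0.0001
grasp_force: 0.0
```

```bash
python3 -c "
from h import *
import cv2
d()
cv2.imwrite('pics/s6.png',cv2.resize(snapshot('scene')[160:300,160:310,::-1],None,fx=4,fy=4,interpolation=2))
"
```

```text
t 17.45 frame now mm [-54.   -4.8 307.9] F [ 0.1  0.3 -0.2] w -9.436304977830667e-05 q6 -0.19238440502951176
```

View pics/s6.png

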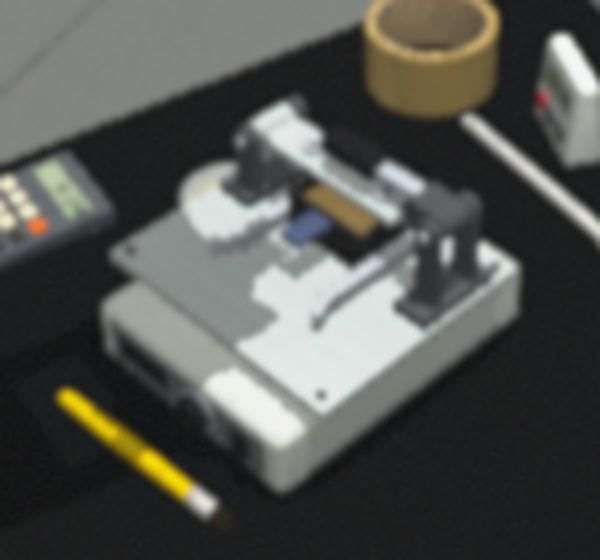

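The picture shows the strap flat, the lever lying along it (grip at (355,145), pivot at (450,205)), and the cell still home under the strap. The visible bystanders haven't moved. Handing in.

```bash
python3 -c "
from workcell import *
print(close_job())"
```

```text
the job is handed in; nothing more can be done
None
```

The cell was pushed home against the back stop, the strap laid down across it and the cam lever pushed to its firm stop, and the job was handed in at about 17.5 s of the 61 s allowed (no verdict was returned).

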